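Cover the dripper, lower it to the mark on its stand and lock it

ROBOT

A 6-joint arm with a two-finger parallel gripper is mounted at the origin on a cart in front of the work surface, level with it; the furniture and walls round the work are solid. World frame = base frame: x ahead of the robot, y to its left, z up, the work surface at z = 0. Lengths are in mm, angles in degrees, forces in N, time in s.
With the tool pointing down it reaches from about 300 to 850 mm from the base axis. Payload 4.2 kg.
Tool frame: the origin (TCP) lies midway between the tips of the shut fingers; the grasp point (between the pads) lies 19 mm behind it; z points along the fingers, y is the line along which they close (so a half turn about z gives the same grasp; the last joint's range is limited). The gripper opens to 91 mm and grips with 3 to 60 N. Pads are 32 mm wide; open, the fingers measure 118 mm over their backs; the gripper's body (76 mm by 178 mm) begins 60 mm behind the grasp point.
Start: joints at [-71.849, 18.312, 89.639, -0, 72.044, -1.146], TCP at [190.023, -542.71, 213.976] pointing down, gripper open.
Joint ranges: [-177.97, 177.97], [-48.28, 115.42], [12.27, 149.76], [-77.06, 257.06], [2.81, 150.46], [-146.56, 146.56]. Speed limits (degrees/s): [147.25, 147.25, 180, 180, 180, 180].

INTERFACE

Orientations are given as [roll, pitch, yaw] about the fixed x, y, z axes, in that order (R = Rz(yaw) Ry(pitch) Rx(roll)).
In Python, from workcell import env, grab_frame, camera_model gives the robot as it stands (env), with the cameras as plain functions.
- The arm moves only by the shell command python3 drive.py FILE [OPENING] [FORCE], which reads ROWS from the file FILE. ROWS is a JSON object whose key "segments" holds a list of rows, 1 to 8 of them, each of 6 numbers: dx, dy, dz in shares of the most that a row can go, 1 being 50 mm, then a rotation vector rx, ry, rz in fractions of the full range, 1 being 90 degrees; each row shifts and turns the commanded pose from where the row before left it, along the tool's axes as they then stand; what a row does not reach is not made up. A row lasts 1/10 s, in which the tool goes at most 50 mm and 8.59 degrees, less where a joint would pass 70% of its speed; a pose out of reach is approached as far as the arm can. OPENING is the finger opening in mm, set as the command begins (- or left out keeps the last). The fingers move at their own pace and stop on an object; FORCE is the grip in N (left out, the last holds). Time passes only in rows, so rows that do not move let the fingers close. It prints the time, the measured TCP pose, the force, the opening and the grip force at its end. Shift and turn numbers lie between -1 and 1, and a call with a number outside is refused. Input that does not fit is refused with a message, and nothing moves.
- env.state(): the state, without advancing time (a new reading comes with each control period).
- grab_frame(name): name is "side" or "top"; returns the picture (400x640x3 uint8, blue, green, red); there is no depth.
- camera_model(name): a dict with "fx", "fy", "cx", "cy" (pixels), "T" (4x4, takes a point from camera to world coordinates). Camera axes: x right, y up, looking along -z (the intrinsics and any distortion apply to the point x, -y, -z); pixel columns grow to the right and rows downward; lengths in mm; the calibration is good to about 2 mm. A picture is of the moment at which its call begins. camera_model takes no time and is no camera call.
- env.job_done(): hands the job in; it is judged then, once.
The state is a dict: "time_s": time; "qpos": joint angles; "qvel": joint speeds; "effort": joint torques, N m; "ee_pos": TCP position; "ee_rot": TCP orientation; "force": force on the tool from outside, world axes, zero at the start; "torque": the same for the moment, N m; "gripper_width": finger opening in mm; "gripper_force": force on a finger pad.
Only numpy, scipy, OpenCV 4.12 (cv2) and the standard library are available. Lean on these libraries where they do the work, as an engineer would, in place of code of your own. Each camera call takes 0.05 s, during which the arm holds its last target. There are 200 camera calls.

TASK

Put the loose wooden cover on the coffee dripper so that it sits seated and level, and let go of it. Then, with the lock lever still open, press the sprung carrier down until the sleeve's lower edge is level with the top of the black rubber band on the column and, while holding it there, close the lever fully against the grip bar; finish still pinching lever and grip bar together between the two fingers, the sleeve at the band. Leave the mug, the wooden mill and the small glass where they stand.

Things in the scene. Friction and masses are not known exactly. Their poses are not given: they have to be found in the camera images.
- stand: fixed brew stand: dark wooden board 150 (x) x 262 (y), 17 mm high, flat aluminium column 40 (x) x 20 (y) mm, top 241 mm above the counter. Origin: on the column axis at counter height, z up; yaw within 0.35 rad. In this frame (mm) the dripper's axis is at x 0, y +115, the grip bar points to -y, the lever is on the bar's -x side, the thumb rest on its +x side
- carrier (a joint): black sleeve sliding on the column, carrying dripper and grip bar; value = m lowered, 0 to 0.062. A spring lifts it to 0 unless held or clamped: about 3 to 4 N start it down, 7 N at the bottom, cover on. Heights given as 'up' are above the counter at 0. Sleeve 62 x 54 x 50 mm, lower edge 160 mm up
- rim (a point): centre of the mouth of the white ceramic dripper, level with the rim's top, 215 mm up; moves with the carrier. Rim outside diameter 110 mm, wall 4 mm, uppermost 20 mm cylindrical (inside diameter about 102), below that a cone
- cover: loose round wooden cover, 110 to 150 g, on the counter to the right (-y) of the stand, knob up. Origin: centre of its underside, z up. From there: cork plug 93 mm diameter, 0 to 6 mm; disc 116 mm diameter, 6 to 13 mm; upright cylindrical knob 23 mm diameter, 13 to 35 mm, on the axis. Seated, the disc lies on the rim and the origin is 6 mm below rim
- edge (a point): front (-x) middle of the sleeve's lower edge, 31 mm from the column axis; moves with the carrier
- mark (a point): front middle of the upper edge of the black rubber band (7 mm high) round the column; only its height varies, 110 to 145 mm above the counter. The band does not stop the sleeve, which can ride over it
- bar (a point): middle of the top edge of the black grip bar over the place to pinch it, x 0, y -80 mm in the stand's frame, 236 mm up; moves with the carrier. The bar is upright and points to -y (its solid: carrier_c0): x -7 to +7, y -26 to -120 mm in the stand's frame, 192 to 236 mm up
- rest (a point): centre of the top face of the flat thumb rest, x +29, y -80 mm in the stand's frame, 212.5 mm up: a ledge x +7 to +52, y -46 to -118 on the grip bar. A fingertip standing on it can press the carrier down
- cam_lever (a joint): lock lever on an upright pin at x -15, y -22 mm in the stand's frame; rad: 0 closed (parallel to the grip bar, 3 mm beside it), 0.34 to 0.44 open at the start, limit 0.5; stays where left. About 2 to 5 N turn it at 55 mm from the pin; over the last 0.2 rad its cam bears on the column and clamps the sleeve
- lever_blade: steel blade of the lever, 10 mm thick, reaching 97 mm from the pin, 216 to 236 mm up. Origin on the pin, 215 mm up; its -y axis points along the blade. Closed, its outer face is at x -20 in the stand's frame: bar and lever are then 27 mm wide, mid-line x -6.5. Open by 0.44 rad they are about 52 mm wide at y -80
- pier_corner (a point): part of the room, fixed: the near left corner, at counter height, of a grey wall pier that rises to well above the arm. The pier fills 0.42 m behind (+x) and 0.48 m to the right (-y) of this corner; the arm starts beside it and must go round the corner
- mug: small blue mug, 59 mm wide, 53 mm high, loose on the board under the dripper; stays where it is. Origin at its underside
- mill: wooden mill, 58 mm wide, 150 mm high, bystander at the right rear
- glass: small glass, 51 mm wide, 58 mm high, bystander at the right front edge

How it is judged (in metres and radians):
On the way, in this order (a step that is already met when the one before it is completed fails the run):
1. the cover sits seated and level on the dripper's rim and is let go (horizontal distance between cover and rim below 0.006 m and z of cover in the frame of rim between -0.0085 and -0.0035 m and angle between cover's own z axis and vertical below 0.05 rad and contact force between the fingers and cover below 0.05 N), for 0.3 s.
2. the sleeve is held at the band with the lever still open, the cover seated (horizontal distance between cover and rim below 0.006 m and z of cover in the frame of rim between -0.0085 and -0.0035 m and angle between cover's own z axis and vertical below 0.05 rad and z of edge in the frame of mark between -0.005 and 0.005 m and value of joint cam_lever above 0.2 rad), for 0.2 s.
At the end, for the whole second after the job is handed in: Cover untouched and seated (centre within 6 mm, level within 0.05 rad, height within 2.5 mm); sleeve edge level with the band top within 5 mm, at rest; lever under 0.06 rad; fingers bearing on lever and grip bar with over 2 N each (all of step 1 and z of edge in the frame of mark between -0.005 and 0.005 m and value of joint cam_lever below 0.06 rad and contact force between the fingers and carrier_c0 above 2 N and contact force between the fingers and lever_blade above 2 N and velocity of joint carrier between -0.01 and 0.01 m/s); the arm keeps its last pose, push and grip.
It fails at once if the mug or a bystander (mill, glass) is shifted by more than 25 mm (distance of any of mug, mill, glass from where it was at the start of the episode above 0.025 m).
It also fails if it takes over 58 s, if anything falls off the work surface, if the arm or the gripper's body presses on something with over 40 N, if the wrist force passes 120 N, or if a joint passes its speed limit or range.

## Working session

There is one attempt and no reset: what is moved stays moved. The work goes in short steps, Python scripts to look and compute and a shell command to move; the robot and the scene stay as the last step left them, time stands still between calls to the robot, and variables do not carry over. Pictures are saved under pics/ and viewed, at most 10 in all, crops included, and the job is handed in when it is done.

```bash
ls; mkdir -p pics
python3 - <<'E'
from workcell import env, grab_frame, camera_model
import cv2,numpy as np
np.set_printoptions(precision=3,suppress=True)
for n in("side","top"):
    f=grab_frame(n);cv2.imwrite(f"pics/{n}0.png",f);print(n,camera_model(n))
print(env.state())
E
```

```text
drive.py
pics
workcell.py
side {'fx': 410.59190947598097, 'fy': 410.59190947598097, 'cx': 315.11478180118104, 'cy': 198.7563196075514, 'T': array([[  -0.345,    0.581,   -0.737, -305.312],
       [  -0.939,   -0.225,    0.262,  396.564],
       [  -0.014,    0.782,    0.623,  858.516],
       [   0.   ,    0.   ,    0.   ,    1.   ]])}
top {'fx': 494.5727759495532, 'fy': 494.5727759495532, 'cx': 322.1233131120194, 'cy': 195.51766373980146, 'T': array([[   0.008,    0.977,   -0.211,  275.008],
       [  -1.   ,    0.007,   -0.005,   74.085],
       [  -0.003,    0.211,    0.977, 1262.339],
       [   0.   ,    0.   ,    0.   ,    1.   ]])}
{'time_s': 0.1, 'qpos': array([-71.849,  18.35 ,  89.699,   0.   ,  72.043,  -1.144]), 'qvel': array([ 0.122, -0.097, -0.106,  0.001,  0.027, -0.023]), 'effort': array([  0.001, -41.333, -23.251,   0.073,   0.042,  -0.   ]), 'ee_pos': array([ 189.878, -542.278,  213.183]), 'ee_rot': array([-179.908,   -0.002,   19.294]), 'force': array([-0.379, -0.498,  0.296]), 'torque': array([-0.01 , -0.041,  0.001]), 'gripper_force': 0.0, 'gripper_width': 90.98730355979168}
```

View pics/side0.png

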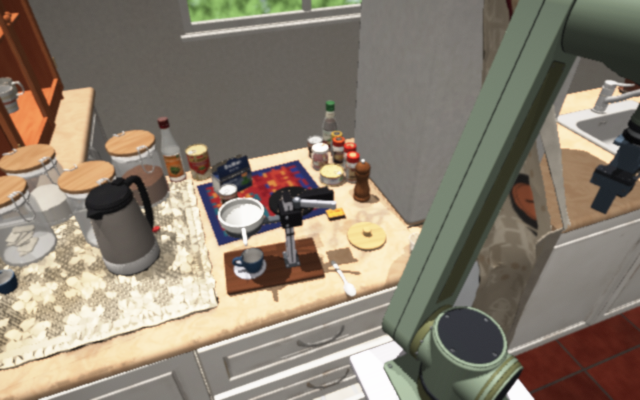

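View pics/top0.png

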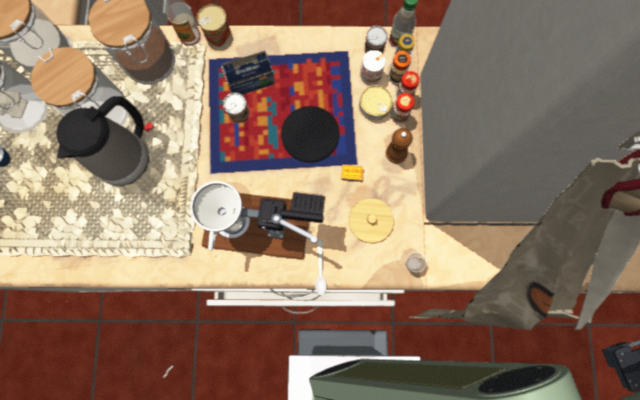

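The side view shows the dripper at (242,215), the column at (290,240) and the cover at (366,236). In the top view the dripper is at (217,208), the sleeve at (270,213), the open lever runs to about (318,240), the cover is at (372,220), the pier corner at (426,222) and the glass at (415,264).

```bash
cat > h.py <<'E'
import numpy as np, cv2
np.set_printoptions(precision=2,suppress=True)
CAM={}
def cam(n):
    if n not in CAM:
        from workcell import env, grab_frame, camera_model
        CAM[n]=camera_model(n)
    return CAM[n]
def ray(n,u,v):
    c=cam(n);T=c["T"];d=np.array([(u-c["cx"])/c["fx"],-(v-c["cy"])/c["fy"],-1.])
    d=T[:3,:3]@d;return T[:3,3],d/np.linalg.norm(d)
def onz(n,p,z):
    o,d=ray(n,*p);return o+d*(z-o[2])/d[2]
def tri(ps,pt):
    o1,d1=ray("side",*ps);o2,d2=ray("top",*pt)
    s=np.linalg.lstsq(np.c_[d1,-d2],o2-o1,rcond=None)[0]
    a=o1+s[0]*d1;b=o2+s[1]*d2;return (a+b)/2,np.linalg.norm(a-b)
def proj(n,P):
    c=cam(n);T=c["T"];q=T[:3,:3].T@(np.asarray(P,float)-T[:3,3]);return c["cx"]+c["fx"]*q[0]/-q[2],c["cy"]-c["fy"]*q[1]/-q[2]
E
python3 - <<'E'
import cv2
t=cv2.imread("pics/top0.png");s=cv2.imread("pics/side0.png")
cv2.imwrite("pics/tz.png",cv2.resize(t[175:295,185:345],None,fx=5,fy=5,interpolation=cv2.INTER_CUBIC))
cv2.imwrite("pics/sz.png",cv2.resize(s[175:295,210:350],None,fx=5,fy=5,interpolation=cv2.INTER_CUBIC))
E
```

```text
(no output)
```

View pics/tz.png

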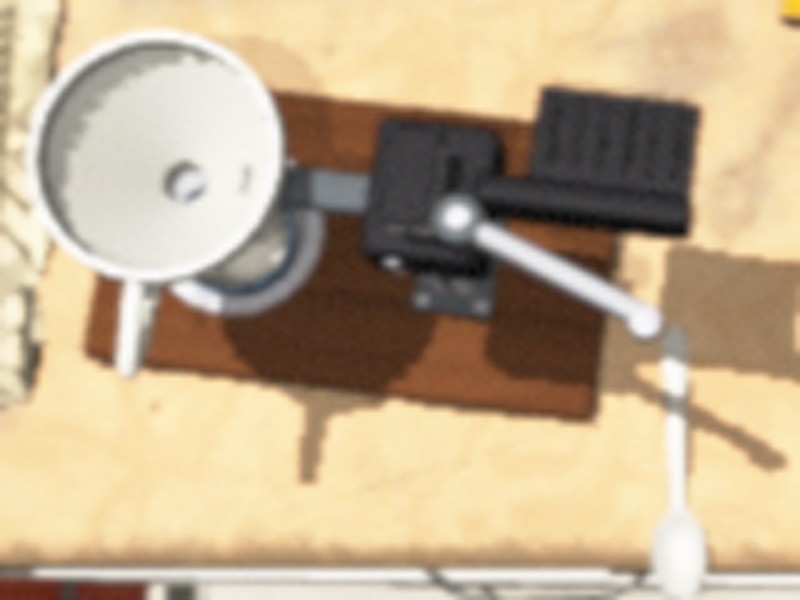

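View pics/sz.png

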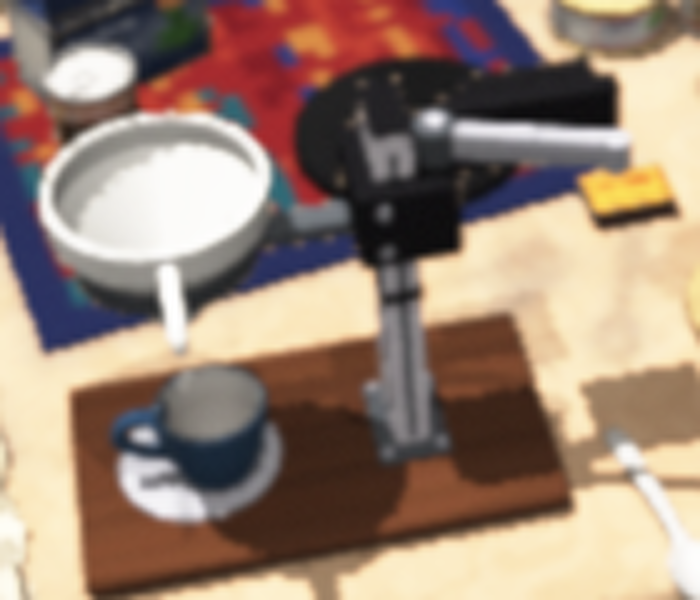

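Zoomed views: in the top one the rim spans about x 191–242, y 182–232 px, the lever pin is at (276.4,218.4) and the lever tip at (314,239.5). In the side one the sleeve's lower edge is near (292,226.5) and the band's top near (290,233).

Run:
```python
from h import *
from scipy.optimize import least_squares
t=cv2.imread("pics/top0.png");s=cv2.imread("pics/side0.png")
im={"top":t,"side":s}
def blob(n,mask,seed,k=3):
    mask=cv2.morphologyEx(mask,cv2.MORPH_OPEN,np.ones((k,k)))
    cs,_=cv2.findContours(mask,cv2.RETR_EXTERNAL,cv2.CHAIN_APPROX_NONE)
    cs=[c for c in cs if cv2.pointPolygonTest(c,seed,False)>=0 ]
    return max(cs,key=cv2.contourArea)[:,0,:].astype(float) if cs else None
def circ(n,c,z,R,frac=None):
    P=np.array([onz(n,p,z)[:2] for p in c]);m=P.mean(0)
    # grow by half pixel outward
    d=P-m; P=m+d*(1+ (0.5*2.2)/np.linalg.norm(d,axis=1,keepdims=True))
    if frac is not None:
        o=cam(n)["T"][:2,3];v=(m-o)/np.linalg.norm(m-o);P=P[(d@v)>frac*R]
    f=lambda x:np.hypot(*(P-x[:2]).T)-(x[2] if R is None or len(x)>2 else R)
    a=least_squares(f,[*m],loss="soft_l1",f_scale=1).x if R else None
    b=least_squares(f,[*m,55],loss="soft_l1",f_scale=1).x
    return a,b,len(P)
for n,seeds in(("top",{"rim":(217,208),"cover":(372,225)}),("side",{"rim":(242,212),"cover":(366,238)})):
    hsv=cv2.cvtColor(im[n],cv2.COLOR_BGR2HSV)
    white=((hsv[...,1]<45)&(hsv[...,2]>120)).astype(np.uint8)*255
    H,S,V=cv2.split(hsv);u,v=seeds["cover"]
    print(n,"cover hsv",hsv[v,u],"table",hsv[v+22,u-22], hsv[v-25 if n=="top" else v+20,u], "rimhsv",hsv[seeds["rim"][1],seeds["rim"][0]])
    wood=((S>95)&(V>130)&(H>15)&(H<32)).astype(np.uint8)*255
    c=blob(n,wood,seeds["cover"])
    if c is not None: print(n,"cover",cv2.boundingRect(c.astype(np.float32)),[circ(n,c,13,58),circ(n,c,13,58,0.0)])
    c=blob(n,white,seeds["rim"])
    if c is not None: print(n,"rim",cv2.boundingRect(c.astype(np.float32)),[circ(n,c,215,55),circ(n,c,215,55,0.0),circ(n,c,215,55,0.3)])
cv2.imwrite("pics/cov.png",np.hstack([cv2.resize(t[190:250,345:400],None,fx=7,fy=7,interpolation=cv2.INTER_CUBIC),cv2.resize(s[210:270,340:395],None,fx=7,fy=7,interpolation=cv2.INTER_CUBIC)]))
# lever
pin,e1=onz("top",(276.4,218.4),236),0
tip=onz("top",(314,239.5),236)
print("pin",pin,"tip",tip,"ang",np.degrees(np.arctan2(tip[0]-pin[0],-(tip[1]-pin[1]))))
print("pin tri",tri((296.5,199),(276.4,218.4)))
print("pier",onz("top",(426,222),0))
# board corners top z=17 (crop px)
for p in((85,355),(590,418),(285,92)):
    print("board",onz("top",(185+p[0]/5,175+p[1]/5),17))
for p in((490,187),(692,207),(690,235),(486,212),(543,88),(697,103)):
    print("bar/rest",onz("top",(185+p[0]/5,175+p[1]/5),236 if p[1]>150 else 212.5))
```

```text
top cover hsv [ 19 126 199] table [ 18  83 241] [ 24 102 250] rimhsv [ 24  17 214]
top cover (349, 186, 45, 58) [(array([483.58, -44.23]), array([483.55, -44.13,  59.89]), 164), (array([491.14, -39.53]), array([476.8 , -32.23,  70.38]), 91)]
top rim (187, 181, 55, 69) [(array([471.66, 308.59]), array([471.88, 309.05,  60.43]), 222), (array([478.37, 311.91]), array([476.88, 310.19,  56.9 ]), 96), (array([478.16, 312.19]), array([474.67, 308.88,  58.9 ]), 83)]
side cover hsv [ 23  93 247] table [ 14 100 155] [ 20  54 249] rimhsv [ 30   2 251]
side rim (218, 198, 47, 47) [(array([461.72, 314.95]), array([466.78, 312.43,  62.96]), 142), (array([478.17, 311.86]), array([476.45, 311.98,  56.46]), 68), (array([478.48, 311.89]), array([477.02, 311.75,  56.07]), 59)]
pin [446.97 174.66 236.  ] tip [403.01  95.1  236.  ] ang -28.92198213346154
pin tri (array([447.62, 175.93, 235.4 ]), np.float64(2.613572607702607))
pier [ 479.86 -188.51    0.  ]
board [411.82 381.93  17.  ]
board [382.06 126.64  17.  ]
board [548.35 286.67  17.  ]
bar/rest [459.88 161.1  236.  ]
bar/rest [451.94  75.87 236.  ]
bar/rest [440.02  76.62 236.  ]
bar/rest [449.19 162.52 236.  ]
bar/rest [508.01 141.09 212.5 ]
bar/rest [501.8   74.06 212.5 ]
```

View pics/cov.png

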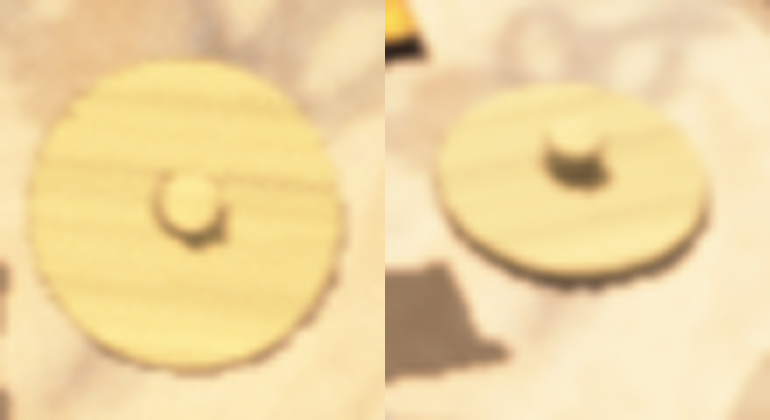

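Cover crop: in the top view the disc centre is at about (371.2,220.0) and the knob top at (371.4,218.4). In the side view the knob top is at about (366.9,229.3). Both views put the rim at (478,312). Next I'll measure the cover, the band and the stand frame.

```bash
cat >> h.py <<'E'
def steps(p0,wps):
    """p0,wps: (x,y,z,phi) with tool down; prints tool-frame delta for each leg"""
    for w in wps:
        a=np.radians(p0[3]);d=np.subtract(w[:3],p0[:3])
        print(w,"->",np.array([np.cos(a)*d[0]+np.sin(a)*d[1],np.sin(a)*d[0]-np.cos(a)*d[1],-d[2],-(w[3]-p0[3])]))
        p0=w
psi=np.radians(-6.1);rim=np.array([478.2,312.]);Rs=np.array([[np.cos(psi),-np.sin(psi)],[np.sin(psi),np.cos(psi)]])
org=rim-Rs@[0,115]
def W(x,y,z): return np.r_[org+Rs@[x,y],z]
E
python3 - <<'E'
from h import *
print("knob",tri((366.9,229.3),(371.4,218.4)),onz("top",(371.4,218.4),35),onz("side",(366.9,229.3),35))
print("disc top",onz("top",(371.2,220.0),13))
print("glass",onz("top",(415,264),30),"mill",onz("top",(401,140),140))
print("org",org)
for nm,P in dict(edge=W(-31,0,160),edgeL=W(-31,27,160),edgeR=W(-31,-27,160),pin=W(-15,-22,236),rimc=W(0,115,215),restc=W(52,-46,212.5),restd=W(52,-118,212.5),bare=W(7,-120,236),bare2=W(-7,-120,236)).items():
    print(nm,proj("side",P),proj("top",P))
for z in(110,120,130,140,150): print(z,proj("side",W(-21,10,z)),proj("side",W(-21,0,z)),proj("side",W(-21,-10,z)))
s=cv2.imread("pics/side0.png")
g=cv2.cvtColor(s,cv2.COLOR_BGR2GRAY)
print(g[222:245,284:300])
E
```

```text
knob (array([483.16, -44.42,  31.44]), np.float64(0.8344550624625423)) [482.35 -44.44  35.  ] [479.97 -42.16  35.  ]
disc top [481.92 -46.    13.  ]
glass [ 369.68 -151.21   30.  ] mill [ 654.02 -107.21  140.  ]
org [465.98 197.65]
edge (np.float64(290.3603674901328), np.float64(227.654987371577)) (np.float64(267.72971801949814), np.float64(229.12117952660523))
edgeL (np.float64(279.77509391151887), np.float64(229.54071466822975)) (np.float64(255.84133248915913), np.float64(227.77104796520695))
edgeR (np.float64(300.84527930768576), np.float64(225.78713915107346)) (np.float64(279.6337089840215), np.float64(230.47308335465553))
pin (np.float64(296.31690077095334), np.float64(198.75409379303701)) (np.float64(275.13715004710235), np.float64(217.56720193463366))
rimc (np.float64(240.40468701213916), np.float64(210.8991540383299)) (np.float64(214.11545478996914), np.float64(205.2877166562304))
restc (np.float64(300.34417721423563), np.float64(188.8706806342268)) (np.float64(291.2135324933492), np.float64(190.4359125212258))
restd (np.float64(326.9694799214501), np.float64(184.574988487213
[... 2152 characters left out ...]
  88 152 207 228 232 233 234]
 [221 170  94  60  61  55  48  68  97 128 181 219 230 233 233 234]
 [222 175 115 100 103  93  74  87 117 144 193 223 227 227 228 226]
 [224 182 133 127 128 113  87  93 122 150 194 219 219 217 218 216]
 [228 195 149 138 136 121  92  98 127 153 191 212 207 204 203 201]
 [230 203 155 138 137 122  94  96 124 147 172 184 173 162 152 145]
 [229 203 152 131 136 126  98  94 121 137 140 132 117 106  94  85]
 [203 175 137 124 133 128 102  94 119 134 121  96  86  81  74  70]
 [142 131 123 121 133 128 102  91 115 131 117  91  82  81  77  73]
 [ 89 103 115 119 133 132 109  90 111 131 118  89  78  76  75  71]
 [ 76  96 111 119 136 135 112  90 111 131 118  87  75  73  72  71]]
```

Run:
```python
from h import *
p=(190,-542.5,213.5,19.3)
L=[]
ph=19.3
for i in range(1,8): L.append((190+140*i/7,-542.5+242.5*i/7,213.5,19.3+6*i))
for i in range(1,7): L.append((330+30*i/6,-300+240*i/6,213.5,61.3+3.8*i))
steps(p,L)
```

```text
(210.0, -507.85714285714283, 213.5, 25.3) -> [ 30.33 -26.09  -0.    -6.  ]
(230.0, -473.2142857142857, 213.5, 31.3) -> [ 32.89 -22.77  -0.    -6.  ]
(250.0, -438.57142857142856, 213.5, 37.3) -> [ 35.09 -19.21  -0.    -6.  ]
(270.0, -403.92857142857144, 213.5, 43.3) -> [ 36.9  -15.44  -0.    -6.  ]
(290.0, -369.2857142857143, 213.5, 49.3) -> [ 38.31 -11.5   -0.    -6.  ]
(310.0, -334.6428571428571, 213.5, 55.3) -> [39.31 -7.43 -0.   -6.  ]
(330.0, -300.0, 213.5, 61.3) -> [39.87 -3.28 -0.   -6.  ]
(335.0, -260.0, 213.5, 65.1) -> [ 37.49 -14.82  -0.    -3.8 ]
(340.0, -220.0, 213.5, 68.89999999999999) -> [ 38.39 -12.31  -0.    -3.8 ]
(345.0, -180.0, 213.5, 72.69999999999999) -> [39.12 -9.74 -0.   -3.8 ]
(350.0, -140.0, 213.5, 76.5) -> [39.68 -7.12 -0.   -3.8 ]
(355.0, -100.0, 213.5, 80.3) -> [40.06 -4.48 -0.   -3.8 ]
(360.0, -60.0, 213.5, 84.1) -> [40.27 -1.81 -0.   -3.8 ]
```

The manual's scale: shifts go in shares of 50 mm and turns go in shares of 90 degrees. Converting my numbers, 40 mm is 0.8, 39 mm is 0.78, -6 degrees / 90 = -0.0667.

```bash
echo '{"segments":[[0.6, -0.52, 0, 0, 0, -0.0667], [0.66, -0.46, 0, 0, 0, -0.0667], [0.7, -0.38, 0, 0, 0, -0.0667], [0.74, -0.3, 0, 0, 0, -0.0667], [0.76, -0.24, 0, 0, 0, -0.0667], [0.78, -0.14, 0, 0, 0, -0.0667], [0.8, -0.06, 0, 0, 0, -0.0667], [0, 0, 0, 0, 0, 0]]}' > mv.in && python3 drive.py mv.in 91
```

```text
time_s: 0.9
ee_pos: [331.2, -297.4, 213.7]
ee_rot: [-179.9, -0.1, 61.6]
force: [0.2, -0.7, 0.9]
gripper_width: 90.7
gripper_force: 0.0
```

To row units: 40 mm is 0.8, 39 mm is 0.78, -3.8 degrees / 90 = -0.0422.

```bash
echo '{"segments":[[0.74, -0.3, 0, 0, 0, -0.0422], [0.76, -0.24, 0, 0, 0, -0.0422], [0.78, -0.2, 0, 0, 0, -0.0422], [0.8, -0.14, 0, 0, 0, -0.0422], [0.8, -0.08, 0, 0, 0, -0.0422], [0.8, -0.04, 0, 0, 0, -0.0422], [0, 0, 0, 0, 0, 0]]}' > mv.in && python3 drive.py mv.in
python3 - <<'E'
from h import *
from workcell import env, grab_frame, camera_model
s=env.state();p=s["ee_pos"];r=s["ee_rot"];print(s["qpos"])
steps((*p,r[2]),[(482.3,-44.5,80,83.9),(482.3,-44.5,16,83.9)])
E
```

```text
time_s: 1.6
ee_pos: [359.8, -59.1, 213.8]
ee_rot: [-180.0, -0.1, 84.4]
force: [0.3, -1.1, 0.4]
gripper_width: 90.8
gripper_force: 0.0
[-11.19  -1.08 113.53   0.07  67.58  -5.64]
(482.3, -44.5, 80, 83.9) -> [ 26.37 120.48 133.84   0.53]
(482.3, -44.5, 16, 83.9) -> [ 0.  0. 64. -0.]
```

To row units: 45 mm is 0.9, 44 mm is 0.88, 0.5 degrees / 90 = 0.0056.

```bash
echo '{"segments":[[0.176, 0.804, 0, 0, 0, 0.0056], [0.176, 0.804, 0, 0, 0, 0], [0.176, 0.802, 0, 0, 0, 0], [0, 0, 0.9, 0, 0, 0], [0, 0, 0.9, 0, 0, 0], [0, 0, 0.88, 0, 0, 0], [0, 0, 0, 0, 0, 0]]}' > mv.in && python3 drive.py mv.in
python3 - <<'E'
from workcell import env, grab_frame, camera_model
import cv2
f=grab_frame("top");g=grab_frame("side")
import numpy as np
cv2.imwrite("pics/a.png",np.hstack([cv2.resize(f[185:265,330:420],None,fx=4,fy=4),cv2.resize(g[190:270,320:410],None,fx=4,fy=4)]))
E
```

```text
time_s: 2.3
ee_pos: [477.9, -49.8, 74.9]
ee_rot: [-179.2, 0.0, 83.5]
force: [-1.2, 0.3, -0.2]
gripper_width: 90.7
gripper_force: 0.0
```

View pics/a.png

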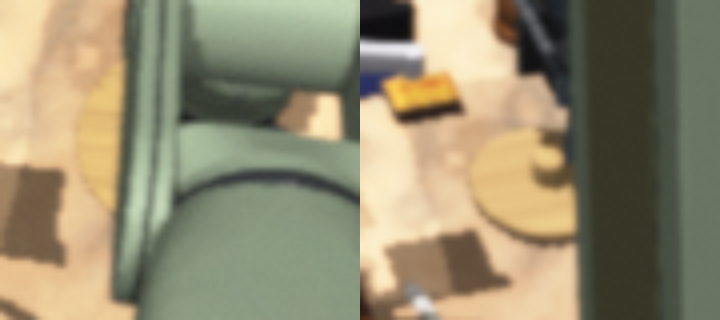

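The arm hides most of the cover in both views; only its left part with the knob shows in the side view, around (457,229). I'll go on with the earlier measurement.

```bash
echo '{"segments":[[0, 0, 0, 0, 0, 0], [0, 0, 0, 0, 0, 0]]}' > mv.in && python3 drive.py mv.in
python3 - <<'E'
from h import *
from workcell import env, grab_frame, camera_model
s=env.state();steps((*s["ee_pos"],s["ee_rot"][2]),[(482.3,-44.5,16.5,83.9)])
E
```

```text
time_s: 2.6
ee_pos: [484.3, -49.5, 82.2]
ee_rot: [179.7, 0.0, 83.6]
force: [1.3, -0.2, -0.1]
gripper_width: 91.0
gripper_force: 0.0
(482.3, -44.5, 16.5, 83.9) -> [ 4.71 -2.53 65.73 -0.33]
```

To row units: 20 mm is 0.4, 15 mm is 0.3.

```bash
echo '{"segments":[[0.09, 0, 0.2, 0, 0, 0], [0, 0, 0.4, 0, 0, 0], [0, 0, 0.3, 0, 0, 0], [0, 0, 0, 0, 0, 0], [0, 0, 0, 0, 0, 0]]}' > mv.in && python3 drive.py mv.in
python3 - <<'E'
from h import *
from workcell import env, grab_frame, camera_model
s=env.state();steps((*s["ee_pos"],s["ee_rot"][2]),[(482.3,-44.5,16.5,83.9)])
E
```

```text
time_s: 3.1
ee_pos: [483.3, -44.2, 35.2]
ee_rot: [180.0, 0.0, 83.6]
force: [-0.2, -0.3, -0.4]
gripper_width: 90.3
gripper_force: 0.0
(482.3, -44.5, 16.5, 83.9) -> [-0.37 -0.93 18.73 -0.29]
```

To row units: 10 mm is 0.2, 8.5 mm is 0.17.

```bash
echo '{"segments":[[0, -0.02, 0.2, 0, 0, 0], [0, 0, 0.17, 0, 0, 0], [0, 0, 0, 0, 0, 0]]}' > mv.in && python3 drive.py mv.in && echo '{"segments":[[0, 0, 0, 0, 0, 0], [0, 0, 0, 0, 0, 0], [0, 0, 0, 0, 0, 0], [0, 0, 0, 0, 0, 0], [0, 0, 0, 0, 0, 0], [0, 0, 0, 0, 0, 0], [0, 0, 0, 0, 0, 0], [0, 0, 0, 0, 0, 0]]}' > mv.in && python3 drive.py mv.in 15 20
```

```text
time_s: 3.4
ee_pos: [481.1, -44.2, 15.5]
ee_rot: [-179.9, 0.0, 83.6]
force: [0.7, -0.1, -0.7]
gripper_width: 91.2
gripper_force: 0.0
time_s: 4.2
ee_pos: [482.0, -44.3, 16.4]
ee_rot: [180.0, 0.0, 83.6]
force: [0.4, 0.1, 0.6]
gripper_width: 30.0
gripper_force: 0.0
```

To row units: -50 mm is -1, -40 mm is -0.8.

```bash
echo '{"segments":[[0, 0, 0, 0, 0, 0], [0, 0, 0, 0, 0, 0], [0, 0, 0, 0, 0, 0], [0, 0, 0, 0, 0, 0]]}' > mv.in && python3 drive.py mv.in 15 20; echo '{"segments":[[0, 0, -0.2, 0, 0, 0], [0, 0, -0.8, 0, 0, 0], [0, 0, -1, 0, 0, 0], [0, 0, -1, 0, 0, 0], [0, 0, -1, 0, 0, 0], [0, 0, -1, 0, 0, 0], [0, 0, 0, 0, 0, 0], [0, 0, 0, 0, 0, 0]]}' > mv.in && python3 drive.py mv.in
```

```text
time_s: 4.6
ee_pos: [482.2, -44.4, 16.5]
ee_rot: [180.0, 0.0, 83.6]
force: [0.9, -0.5, 0.2]
gripper_width: 22.3
gripper_force: 20.0
time_s: 5.4
ee_pos: [481.9, -44.3, 267.7]
ee_rot: [179.9, 0.0, 83.6]
force: [0.5, -0.6, -2.2]
gripper_width: 22.5
gripper_force: 20.0
```

To row units: 45 mm is 0.9, 40 mm is 0.8.

```bash
echo '{"segments":[[0.8, 0, -0.12, 0, 0, 0], [0.9, 0, -0.12, 0, 0, 0], [0.9, 0, 0, 0, 0, 0], [0.9, 0, 0, 0, 0, 0], [0.9, 0, 0, 0, 0, 0], [0.9, 0, 0, 0, 0, 0], [0.9, 0, 0, 0, 0, 0], [0, 0, 0, 0, 0, 0]]}' > mv.in && python3 drive.py mv.in; echo '{"segments":[[0.88, -0.8, 0, 0, 0, 0], [0, 0, 0, 0, 0, 0], [0, 0, 0, 0, 0, 0], [0, 0, 0, 0, 0, 0]]}' > mv.in && python3 drive.py mv.in
python3 - <<'E'
from h import *
from workcell import env, grab_frame, camera_model
s=env.state();steps((*s["ee_pos"],s["ee_rot"][2]),[(478.2,312,240,83.9)])
f=grab_frame("top");g=grab_frame("side")
cv2.imwrite("pics/b_top.png",f);cv2.imwrite("pics/b_side.png",g)
cv2.imwrite("pics/b.png",np.hstack([cv2.resize(f[165:245,175:265],None,fx=4,fy=4),cv2.resize(g[165:245,195:285],None,fx=4,fy=4)]))
E
```

```text
time_s: 6.2
ee_pos: [515.5, 268.3, 275.1]
ee_rot: [-179.7, 0.0, 83.9]
force: [0.0, -1.5, -1.3]
gripper_width: 22.1
gripper_force: 20.0
time_s: 6.6
ee_pos: [487.1, 303.0, 277.4]
ee_rot: [-179.9, 0.1, 83.6]
force: [-0.3, -0.5, -1.4]
gripper_width: 22.1
gripper_force: 20.0
(478.2, 312, 240, 83.9) -> [ 7.89 -9.87 37.41 -0.34]
```

View pics/b.png

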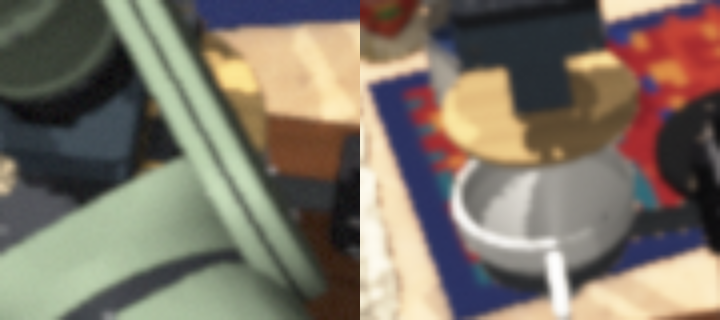

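In the side view the held cover hangs level above the rim: disc roughly x 215–265, y 180–206 px, with the rim below it. I'll fit its near edge to find its offset from the TCP.

Run:
```python
from h import *
from scipy.optimize import least_squares
g=cv2.imread("pics/b_side.png");hsv=cv2.cvtColor(g,cv2.COLOR_BGR2HSV)
H,S,V=cv2.split(hsv)
m=((S>70)&(H>10)&(H<30)&(V>70)).astype(np.uint8)*255
m[:180]=0;m[:,:212]=0;m[:,258:]=0;m[210:]=0
m=cv2.morphologyEx(m,cv2.MORPH_OPEN,np.ones((3,3)))
# lower boundary per column
pts=[]
for u in range(222,252):
    r=np.flatnonzero(m[:,u]); 
    if len(r): pts.append((u,r.max()+0.5))
pts=np.array(pts,float);print(pts[::4])
pts[:,1]+=0.0
for z in(267.0,):
    P=np.array([onz("side",p,z)[:2] for p in pts])
    for dv in(0,0.8):
        P=np.array([onz("side",p+[0,dv],z)[:2] for p in pts])
        f=lambda x:np.hypot(*(P-x).T)-58
        r=least_squares(f,P.mean(0)+[40,0],loss="soft_l1");print(dv,r.x,np.abs(r.fun).max())
```

```text
[[222.  203.5]
 [226.  205.5]
 [230.  206.5]
 [234.  206.5]
 [238.  206.5]
 [242.  205.5]
 [246.  204.5]
 [250.  203.5]]
0 [488.73 305.26] 2.3525016132417065
0.8 [485.91 305.84] 2.339808886842029
```

To row units: 15 mm is 0.3, 12 mm is 0.24.

```bash
echo '{"segments":[[0.14, -0.2, 0.2, 0, 0, 0], [0, 0, 0.3, 0, 0, 0], [0, 0, 0.24, 0, 0, 0], [0, 0, 0, 0, 0, 0], [0, 0, 0, 0, 0, 0], [0, 0, 0, 0, 0, 0]]}' > mv.in && python3 drive.py mv.in
python3 - <<'E'
from h import *
from workcell import env, grab_frame, camera_model
s=env.state();steps((*s["ee_pos"],s["ee_rot"][2]),[(477.7,311,232,83.9)])
E
```

```text
time_s: 7.3
ee_pos: [478.6, 312.5, 242.1]
ee_rot: [179.9, -0.0, 83.6]
force: [-0.2, -0.1, -1.6]
gripper_width: 22.5
gripper_force: 20.0
(477.7, 311, 232, 83.9) -> [-1.62 -0.68 10.05 -0.32]
```

To row units: 8 mm is 0.16, 3 mm is 0.06.

```bash
echo '{"segments":[[-0.03, -0.014, 0.16, 0, 0, 0], [0, 0, 0.06, 0, 0, 0], [0, 0, 0, 0, 0, 0], [0, 0, 0, 0, 0, 0]]}' > mv.in && python3 drive.py mv.in; echo '{"segments":[[0, 0, 0.04, 0, 0, 0], [0, 0, 0.03, 0, 0, 0], [0, 0, 0, 0, 0, 0], [0, 0, 0, 0, 0, 0]]}' > mv.in && python3 drive.py mv.in;echo '{"segments":[[0, 0, 0.03, 0, 0, 0], [0, 0, 0, 0, 0, 0], [0, 0, 0, 0, 0, 0]]}' > mv.in && python3 drive.py mv.in
```

```text
time_s: 7.7
ee_pos: [477.3, 310.9, 230.3]
ee_rot: [-180.0, 0.0, 83.6]
force: [0.3, -0.6, -1.0]
gripper_width: 21.9
gripper_force: 20.0
time_s: 8.1
ee_pos: [477.3, 310.9, 226.9]
ee_rot: [180.0, 0.0, 83.6]
force: [-0.4, -0.6, -1.1]
gripper_width: 22.4
gripper_force: 20.0
time_s: 8.4
ee_pos: [477.4, 311.0, 225.5]
ee_rot: [180.0, -0.0, 83.6]
force: [0.6, -0.7, -0.5]
gripper_width: 22.5
gripper_force: 20.0
```

To row units: 1 mm is 0.02.

```bash
echo '{"segments":[[0, 0, 0.02, 0, 0, 0], [0, 0, 0, 0, 0, 0], [0, 0, 0, 0, 0, 0]]}' > mv.in && python3 drive.py mv.in; echo '{"segments":[[0, 0, 0.02, 0, 0, 0], [0, 0, 0, 0, 0, 0], [0, 0, 0, 0, 0, 0]]}' > mv.in && python3 drive.py mv.in
```

```text
time_s: 8.7
ee_pos: [477.4, 311.0, 225.0]
ee_rot: [180.0, -0.0, 83.6]
force: [-0.6, -0.2, 4.2]
gripper_width: 22.1
gripper_force: 20.0
time_s: 9.0
ee_pos: [477.4, 311.0, 223.5]
ee_rot: [180.0, -0.0, 83.6]
force: [-0.5, 0.3, 4.5]
gripper_width: 22.5
gripper_force: 20.0
```

To row units: -0.8 mm is -0.016.

```bash
echo '{"segments":[[0, 0, -0.016, 0, 0, 0], [0, 0, 0, 0, 0, 0], [0, 0, 0, 0, 0, 0], [0, 0, 0, 0, 0, 0], [0, 0, 0, 0, 0, 0]]}' > mv.in && python3 drive.py mv.in 60; echo '{"segments":[[0, 0, -0.2, 0, 0, 0], [0, 0, -0.8, 0, 0, 0], [0, 0, -0.8, 0, 0, 0], [-0.8, -0.4, 0, 0, 0, 0], [-0.9, -0.4, 0, 0, 0, 0], [-0.9, 0, 0, 0, 0, 0], [-0.9, 0, 0, 0, 0, 0], [0, 0, 0, 0, 0, 0]]}' > mv.in && python3 drive.py mv.in 91
python3 - <<'E'
from h import *
from workcell import env, grab_frame, camera_model
s=env.state();print(W(-12,-80,0));steps((*s["ee_pos"],s["ee_rot"][2]),[(*W(-12,-80,260),83.9)])
f=grab_frame("top");g=grab_frame("side")
cv2.imwrite("pics/c_top.png",f);cv2.imwrite("pics/c_side.png",g)
cv2.imwrite("pics/c.png",np.hstack([cv2.resize(f[165:245,175:265],None,fx=4,fy=4),cv2.resize(g[165:245,195:285],None,fx=4,fy=4)]))
E
```

```text
time_s: 9.5
ee_pos: [477.2, 310.9, 224.0]
ee_rot: [-180.0, 0.0, 83.6]
force: [0.2, -0.1, 0.1]
gripper_width: 58.8
gripper_force: 0.0
time_s: 10.3
ee_pos: [417.1, 137.6, 315.7]
ee_rot: [179.9, 0.1, 83.3]
force: [-0.2, 0.1, 0.3]
gripper_width: 91.0
gripper_force: 0.0
[445.55 119.38   0.  ]
(np.float64(445.5464507598361), np.float64(119.37926975005988), np.float64(260.0), 83.9) -> [-14.81  30.35  55.68  -0.59]
```

View pics/c.png

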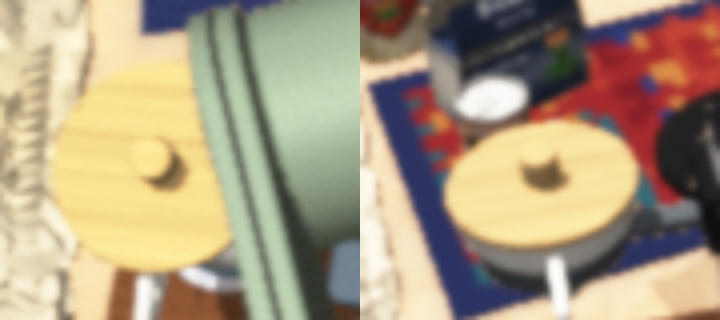

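The cover sits level on the rim in the side view (disc x 216–265, y 195–227 px), with its knob at (212.6,204.1) in the top view.

To row units: 20 mm is 0.4, 15 mm is 0.3.

```bash
echo '{"segments":[[-0.12, 0.3, 0, 0, 0, 0], [-0.12, 0.3, 0.2, 0, 0, 0], [0, 0, 0.4, 0, 0, 0], [0, 0, 0.4, 0, 0, 0], [0, 0, 0, 0, 0, 0], [0, 0, 0, 0, 0, 0]]}' > mv.in && python3 drive.py mv.in
python3 - <<'E'
from h import *
from workcell import env, grab_frame, camera_model
print("knob",onz("top",(212.6,204.1),244), "side",onz("side",(195+(540-360)/4-.4,165+150/4-.4+.8),244))
s=env.state();steps((*s["ee_pos"],s["ee_rot"][2]),[(*W(-12,-77,225),83.9)])
E
```

```text
time_s: 11.0
ee_pos: [447.3, 126.5, 263.7]
ee_rot: [-179.9, 0.0, 83.6]
force: [-0.5, 0.0, 0.6]
gripper_width: 91.0
gripper_force: 0.0
knob [475.09 308.73 244.  ] side [472.82 311.36 244.  ]
(np.float64(445.8652429738448), np.float64(122.3622835824595), np.float64(225.0), 83.9) -> [-4.24 -0.97 38.66 -0.27]
```

Run:
```python
from h import *
from scipy.optimize import least_squares
for n,f,box,seed in(("side","c_side",(214,190,268,232),(240,215)),("top","c_top",(184,176,226,236),(200,200))):
    g=cv2.imread(f"pics/{f}.png");H,S,V=cv2.split(cv2.cvtColor(g,cv2.COLOR_BGR2HSV))
    m=((S>85)&(H>14)&(H<32)&(V>150)).astype(np.uint8)*255
    k=np.zeros_like(m);k[box[1]:box[3],box[0]:box[2]]=1;m*=k
    m=cv2.morphologyEx(m,cv2.MORPH_OPEN,np.ones((3,3)))
    cs,_=cv2.findContours(m,cv2.RETR_EXTERNAL,cv2.CHAIN_APPROX_NONE)
    c=max(cs,key=cv2.contourArea)[:,0,:].astype(float)
    print(n,cv2.boundingRect(c.astype(np.float32)))
    c=c[(c[:,0]<box[2]-3)]
    P=np.array([onz(n,p,222)[:2] for p in c]);q=least_squares(lambda x:np.hypot(*(P-x[:2]).T)-x[2],[478,312,58],loss="soft_l1").x
    ctr=q[:2];d=P-ctr;P=P+d/np.linalg.norm(d,axis=1,keepdims=True)*1.1
    o=cam(n)["T"][:2,3];v=(ctr-o)/np.linalg.norm(ctr-o)
    for fr in(-2,-.1,.3):
        Q=P[(d@v)>fr*58];print(fr,q,least_squares(lambda x:np.hypot(*(Q-x).T)-58,ctr,loss="soft_l1").x,len(Q))
```

```text
side (217, 195, 48, 31)
-2 [477.82 312.47  54.55] [475.61 312.67] 118
-0.1 [477.82 312.47  54.55] [474.33 312.8 ] 58
0.3 [477.82 312.47  54.55] [474.49 313.22] 46
top (188, 180, 38, 53)
-2 [475.07 310.37  56.48] [475.11 309.87] 102
-0.1 [475.07 310.37  56.48] [475.1  309.71] 76
0.3 [475.07 310.37  56.48] [475.24 309.69] 64
```

To row units: 15 mm is 0.3, 8.7 mm is 0.174.

```bash
echo '{"segments":[[-0.1, -0.03, 0.3, 0, 0, 0], [0, 0, 0.3, 0, 0, 0], [0, 0, 0.174, 0, 0, 0], [0, 0, 0, 0, 0, 0], [0, 0, 0, 0, 0, 0]]}' > mv.in && python3 drive.py mv.in; echo '{"segments":[[0, 0, 0.1, 0, 0, 0], [0, 0, 0.06, 0, 0, 0], [0, 0, 0, 0, 0, 0], [0, 0, 0, 0, 0, 0]]}' > mv.in && python3 drive.py mv.in
```

```text
time_s: 11.5
ee_pos: [445.1, 121.7, 226.3]
ee_rot: [179.9, -0.0, 83.6]
force: [0.9, -0.7, 0.5]
gripper_width: 91.3
gripper_force: 0.0
time_s: 11.9
ee_pos: [444.5, 121.4, 217.6]
ee_rot: [180.0, 0.0, 83.6]
force: [-0.6, -0.1, -0.1]
gripper_width: 91.1
gripper_force: 0.0
```

To row units: 2 mm is 0.04.

```bash
for i in 1 2 3 4; do echo '{"segments":[[0, 0, 0.04, 0, 0, 0], [0, 0, 0, 0, 0, 0], [0, 0, 0, 0, 0, 0]]}' > mv.in && python3 drive.py mv.in|grep -E "ee_pos|force:"; done
```

```text
ee_pos: [444.4, 121.4, 215.5]
force: [0.3, 0.2, -0.4]
gripper_force: 0.0
ee_pos: [444.4, 121.4, 213.5]
force: [-0.4, -0.7, 0.5]
gripper_force: 0.0
ee_pos: [444.7, 121.5, 211.9]
force: [-0.2, 0.5, 2.5]
gripper_force: 1.5
ee_pos: [444.7, 121.5, 209.6]
force: [0.2, 0.1, 4.1]
gripper_force: 1.6
```

The manual's scale: shifts go in shares of 50 mm and turns go in shares of 90 degrees. Converting my numbers, 5 mm is 0.1, 4 mm is 0.08.

```bash
echo '{"segments":[[0, 0, 0.08, 0, 0, 0], [0, 0, 0.1, 0, 0, 0], [0, 0, 0.1, 0, 0, 0], [0, 0, 0.1, 0, 0, 0], [0, 0, 0.08, 0, 0, 0], [0, 0, 0.04, 0, 0, 0], [0, 0, 0, 0, 0, 0], [0, 0, 0, 0, 0, 0]]}' > mv.in && python3 drive.py mv.in
python3 - <<'E'
from h import *
from workcell import env, grab_frame, camera_model
f=grab_frame("top");g=grab_frame("side")
cv2.imwrite("pics/d_top.png",f);cv2.imwrite("pics/d_side.png",g)
print(cv2.cvtColor(g,cv2.COLOR_BGR2GRAY)[226:242,284:300])
cv2.imwrite("pics/d.png",np.hstack([cv2.resize(f[175:255,235:335],None,fx=4,fy=4),cv2.resize(g[175:255,260:360],None,fx=4,fy=4)]))
E
```

```text
time_s: 13.9
ee_pos: [444.7, 121.5, 184.6]
ee_rot: [180.0, -0.0, 83.6]
force: [0.3, -0.6, 4.2]
gripper_width: 91.1
gripper_force: 2.1
[[ 18  45  88 109  85  41  19  15  15  14  15  15  14  15  15  14]
 [ 18  32  55  68  55  30  17  15  15  16  15  16  14  14  14  16]
 [ 15  19  25  30  27  18  14  16  15  16  15  14  14  15  16  15]
 [ 14  14  17  17  16  16  15  13  14  14  14  15  15  15  16  14]
 [ 16  15  15  16  15  16  15  15  15  15  15  13  15  16  13  15]
 [ 16  17  15  22  23  19  15  14  15  15  13  15  14  13  14  14]
 [ 15  17  27  43  48  36  20  16  15  15  16  15  16  16  17  18]
 [ 17  23  44  68  74  54  27  16  16  16  16  22  26  35  44  56]
 [ 18  22  45  70  74  53  26  22  28  41  61  79  90 102 115 133]
 [ 30  28  37  55  59  51  39  47  63  89 129 162 173 180 185 192]
 [ 89  72  62  69  82  83  67  77 101 122 162 195 203 207 208 211]
 [166 132 100 101 110 105  82  90 117 136 170 200 209 211 213 214]
 [198 163 118 114 121 109  84  91 118 138 168 196 202 204 203 202]
 [204 172 125 116 121 110  84  86 113 131 150 164 164 160 154 147]
 [203 177 133 118 122 113  89  85 110 123 121 114 105 101  92  87]
 [177 156 130 117 122 115  92  85 109 120 107  82  72  72  71  70]]
```

View pics/d.png

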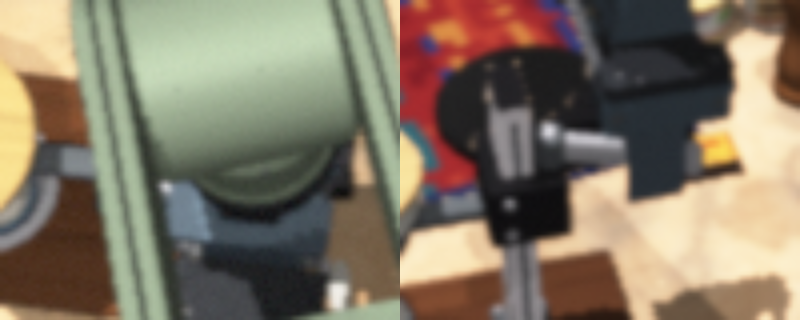

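The sleeve has come down in the side view (lower edge near (294,234.7)) and now hides the band. The fingers straddle the bar and the lever. I'll use the edge shift to check how far the carrier was lowered.

Run:
```python
from h import *
from scipy.optimize import brentq
e=lambda z:proj("side",W(-31,-8,z))
v0=e(160)[1];print([ (z,e(z)[1]-v0) for z in (136,134,132,130,128)], "edge z now",brentq(lambda z:e(z)[1]-v0-8.3,100,160))
from workcell import env, grab_frame, camera_model
print(env.state()["ee_pos"],env.state()["force"])
```

```text
[(136, np.float64(6.949938452187126)), (134, np.float64(7.520170655362563)), (132, np.float64(8.089051896935302)), (130, np.float64(8.656586972156731)), (128, np.float64(9.22278065361067))] edge z now 131.25716937888976
[444.65 121.48 184.68] [0.16 0.83 4.29]
```

To row units: 1 mm is 0.02, 0.6 mm is 0.012.

```bash
echo '{"segments":[[0, 0, 0.02, 0, 0, 0], [0, 0, 0.012, 0, 0, 0], [0, 0, 0, 0, 0, 0], [0, 0, 0, 0, 0, 0], [0, 0, 0, 0, 0, 0], [0, 0, 0, 0, 0, 0], [0, 0, 0, 0, 0, 0]]}' > mv.in && python3 drive.py mv.in; echo '{"segments":[[0, 0, 0, 0, 0, 0], [0, 0, 0, 0, 0, 0], [0, 0, 0, 0, 0, 0], [0, 0, 0, 0, 0, 0]]}' > mv.in && python3 drive.py mv.in 70 30;  echo '{"segments":[[0, 0.03, 0, 0, 0, 0], [0, 0.04, 0, 0, 0, 0], [0, 0.04, 0, 0, 0, 0], [0, 0, 0, 0, 0, 0], [0, 0, 0, 0, 0, 0]]}' > mv.in && python3 drive.py mv.in
```

```text
time_s: 14.7
ee_pos: [444.7, 121.5, 183.1]
ee_rot: [180.0, -0.0, 83.6]
force: [0.5, -0.5, 5.0]
gripper_width: 90.9
gripper_force: 2.6
time_s: 15.1
ee_pos: [445.5, 121.5, 183.4]
ee_rot: [179.9, -0.0, 83.6]
force: [3.8, -0.2, 5.1]
gripper_width: 70.0
gripper_force: 2.6
time_s: 15.6
ee_pos: [446.8, 121.1, 182.0]
ee_rot: [-179.6, 0.0, 83.6]
force: [-4.1, 2.4, 4.4]
gripper_width: 70.0
gripper_force: 3.1
```

```bash
echo '{"segments":[[0, 0, 0, 0, 0, 0], [0, 0, 0, 0, 0, 0], [0, 0, 0, 0, 0, 0]]}' > mv.in && python3 drive.py mv.in;  echo '{"segments":[[0, 0, 0, 0, 0, 0], [0, 0, 0, 0, 0, 0], [0, 0, 0, 0, 0, 0], [0, 0, 0, 0, 0, 0], [0, 0, 0, 0, 0, 0]]}' > mv.in && python3 drive.py mv.in 45
```

```text
time_s: 15.9
ee_pos: [449.0, 120.6, 182.6]
ee_rot: [-179.9, 0.0, 83.6]
force: [-3.8, -0.3, 4.6]
gripper_width: 69.9
gripper_force: 2.7
time_s: 16.4
ee_pos: [450.8, 120.5, 183.5]
ee_rot: [179.9, 0.0, 83.6]
force: [-0.2, -1.9, 6.3]
gripper_width: 44.8
gripper_force: 4.6
```

To row units: 0.7 mm is 0.014.

```bash
echo '{"segments":[[0, 0, 0.014, 0, 0, 0], [0, 0, 0, 0, 0, 0], [0, 0, 0, 0, 0, 0], [0, 0, 0, 0, 0, 0]]}' > mv.in && python3 drive.py mv.in 34;  echo '{"segments":[[0, 0, 0, 0, 0, 0], [0, 0, 0, 0, 0, 0], [0, 0, 0, 0, 0, 0], [0, 0, 0, 0, 0, 0], [0, 0, 0, 0, 0, 0]]}' > mv.in && python3 drive.py mv.in 20 30
```

```text
time_s: 16.8
ee_pos: [451.2, 120.3, 183.2]
ee_rot: [179.8, 0.0, 83.6]
force: [-0.9, -2.2, 7.4]
gripper_width: 33.9
gripper_force: 4.7
time_s: 17.3
ee_pos: [451.3, 120.1, 183.0]
ee_rot: [179.8, 0.1, 83.6]
force: [1.4, -3.6, 6.8]
gripper_width: 25.9
gripper_force: 31.5
```

```bash
echo '{"segments":[[0, 0, 0, 0, 0, 0], [0, 0, 0, 0, 0, 0], [0, 0, 0, 0, 0, 0], [0, 0, 0, 0, 0, 0], [0, 0, 0, 0, 0, 0]]}' > mv.in && python3 drive.py mv.in 20 40
python3 - <<'E'
from h import *
from scipy.optimize import brentq
from workcell import env, grab_frame, camera_model
g=grab_frame("side");f=grab_frame("top");G=cv2.cvtColor(g,cv2.COLOR_BGR2GRAY).astype(float)
ref=cv2.cvtColor(cv2.imread("pics/side0.png"),cv2.COLOR_BGR2GRAY).astype(float)
def row(I,u,a,b):
    c=I[a:b,u];t=(c.min()+c.max())/2;i=np.flatnonzero((c[:-1]<t)&(c[1:]>=t))[-1];return a+i+(t-c[i])/(c[i+1]-c[i])
d=np.median([row(G,u,229,239)-row(ref,u,221,231) for u in range(293,298)])
e=lambda z:proj("side",W(-31,-8,z))[1]
print("shift",d,"edge z",brentq(lambda z:e(z)-e(160)-d,90,160))
s=env.state();print(s["ee_pos"],s["force"],s["gripper_width"],s["gripper_force"])
cv2.imwrite("pics/e.png",np.hstack([cv2.resize(f[165:255,180:335],None,fx=3,fy=3),cv2.resize(g[165:255,210:320],None,fx=3,fy=3)]))
E
```

```text
time_s: 17.8
ee_pos: [451.5, 120.1, 183.1]
ee_rot: [179.8, 0.1, 83.6]
force: [1.9, -4.0, 7.6]
gripper_width: 25.6
gripper_force: 41.1
shift 8.830190239867648 edge z 129.38727341090575
[451.48 120.07 183.06] [ 1.25 -3.28  6.07] 26.13151015207211 41.079778019338846
```

View pics/e.png

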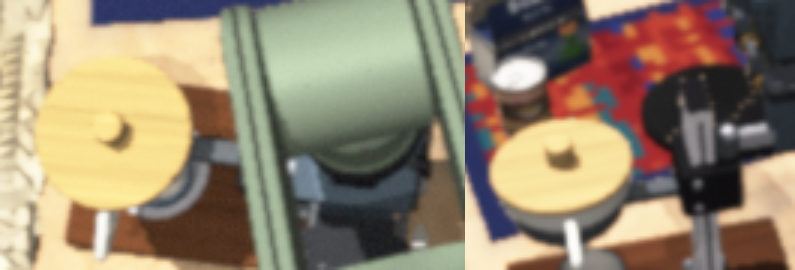

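The cover is still level on the dripper in both views. The sleeve edge measures about 129.5–130.5 mm up, against a band top of about 130 mm. The fingers are shut to 26 mm on lever and bar at 41 N, so I'm handing in.

```bash
python3 -c "
from workcell import env, grab_frame, camera_model
print(env.job_done())"
```

```text
the job is handed in; nothing more can be done
None
```

I handed the job in at about 18 s, and no verdict came back: by my measurements the cover is seated, level and let go, the sleeve's edge is within about 1 mm of the band top (about 130 mm up), and lever and bar are pinched shut at 41 N; I did not check the mug, mill or glass again at the end.

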